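# Set an off-centre roller to its high spot with a plunger gauge

### The arm

A 6-joint arm with a two-finger parallel gripper is mounted at the origin on a cart in front of the work surface, level with it; the furniture and walls round the work are solid. World frame = base frame: x ahead of the robot, y to its left, z up, the work surface at z = 0. Lengths are in m, angles in degrees, forces in N, time in s.
With the tool pointing down it reaches from about 0.35 to 0.85 m from the base axis. Payload 8.1 kg.
Tool frame: the origin (TCP) lies at the very end of the fingers, on their centre line; the grasp point (between the pads) lies ctrl.pinch_z behind it (ctrl.pinch_z is the distance from the TCP to the grasp point, in m); z points along the fingers, y is the line along which they close (so a half turn about z gives the same grasp; the last joint's range is limited). The gripper opens to 93 mm and grips with 3 to 60 N. Pads are 15 mm wide; open, the fingers measure 128 mm over their backs; the gripper's body (75 mm by 188 mm) begins 65 mm behind the grasp point.
Start: joints at [-68.033, 7.471, 85.268, -0, 87.261, -4.893], TCP at [0.271, -0.535, 0.219] pointing down, gripper open.
Joint ranges: [-169.43, 169.43], [-51.17, 129.36], [1.28, 143.12], [-76.62, 256.62], [0, 156.53], [-152.29, 152.29]. Speed limits (degrees/s): [136.94, 136.94, 159.86, 180, 180, 180].

### API

Orientations are given as a 3x3 rotation matrix whose columns are the frame's x, y, z axes.
In Python, from rig import ctrl gives the robot as it stands. The module is installed in compiled form; this text tells all that it offers.
- The arm moves only by the shell command python3 -m handwheel 'ROWS' [FORCE]. ROWS is JSON, a list of rows, each a list of 3 entries, a list of its own where there are three numbers: the opening in per cent of the stroke, from 0 (shut) to 100 (fully open), then the shift along the tool's x, y, z in units of 60 mm (1.0 is 60 mm), then the turn about the tool's z in units of 10 degrees (1.0 is 10 degrees). In form: [[gripper, [x, y, z], yaw], ...]. A call has 1 to 12 rows; each row shifts and turns the commanded pose from where the row before left it, along the tool's axes as they then stand; what a row does not reach is not made up. A row lasts 1/8 s, in which the tool goes at most 62.5 mm and 10.7 degrees, less where a joint would pass 70% of its speed; a pose out of reach is approached as far as the arm can. A call is refused whole if a number of a shift passes 1 or a number of a turn 1, either way. A call with a gripper value outside its range is refused whole. The fingers move at their own pace and stop on an object; FORCE is the grip in N (left out, the last holds). Time passes only in rows, so rows that do not move let the fingers close. It gives the time, the measured TCP pose, the force, the opening and the grip force at its end, in the units of the state.
- ctrl.read_state(): the state, without advancing time (a new reading comes with each control period).
- ctrl.camera(name): name is "side" or "top" or "wrist"; returns (picture, depth): 384x512x3 uint8, red, green, blue; 384x512 float32, m along the optical axis (not along the pixel's ray), 0 where there is no reading.
- ctrl.get_calibration(name): a dict with "fx", "fy", "cx", "cy" (pixels), "R" (3x3) and "t" (3): a world point X has camera coordinates R X + t. Camera axes: x right, y down, z forward; pixel columns grow to the right and rows downward; lengths in m; the calibration is good to about 2 mm. A picture is of the moment at which its call begins: read the wrist's pose just before it. get_calibration takes no time and is no camera call; for the wrist camera it gives the pose at the moment of the call.
- ctrl.job_done(): hands the job in; it is judged then, once.
Trained networks look in the newest picture that a camera, given by its name, has taken for a name from the list of things; names that differ only in an ending like _2 or _b are one class to them, and where a whole thing is asked for, a point or a joint stands for the part that bears it (a point fixed in the world has none). Each returns a list of dicts, best first, with "score" (0 to 1); they miss things now and then, are a little off and sometimes report something else, mostly with a low value. They report only what shows in the picture. A call takes as long as a camera call.
- ctrl.boxes_of(camera, query): "extent" ([left, top, right, bottom] in pixels, round what is visible of it).
The state is a dict: "time": time; "qpos": joint angles; "qvel": joint speeds; "joint_efforts": joint torques, N m; "eef_pos": TCP position; "eef_rot": TCP orientation; "contact_force": force on the tool from outside, world axes, zero at the start; "moment": the same for the moment, N m; "width": opening from 0.0 (shut) to 1.0 (fully open); "grasp_force": force on a finger pad.
Only numpy, scipy, OpenCV 4.12 (cv2) and the standard library are available. Lean on these libraries where they do the work, as an engineer would, in place of code of your own. Each camera call takes 0.05 s, during which the arm holds its last target. There are 200 camera calls.

### The job

Gently slide the gauge along its rail until its plunger bears on the roller and is pushed in by about 8 mm, never running the plunger in to its stop. Then turn the roller gently by its crank knob until its high spot is at the plunger, where the plunger is pushed in as far as the roller ever pushes it, and let go with the roller standing there. Do not disturb the other things.

Things in the scene. Friction and masses are not known exactly. Their poses are not given: they have to be found in the camera images.
- stand: fixed checking stand: wooden base 150x330x14 mm with a dark C-shaped frame at its +y end holding an upright roller between two centres, and a rail with a sliding gauge. Origin on the worktop under the roller's axis; z up along that axis; the rail runs along y, gauge on the -y side. Base from y = -240 to +90, x = +-75 mm; the frame's bridge passes over the roller, top at 96 mm height
- roller_axis (a point): point on the roller's upright axis, 50 mm above the worktop (fixed to the stand, axes as the stand's). The roller is an off-centre metal cylinder 56 mm in diameter, 46 mm tall, its centre 9 mm off the axis it turns on; its high spot is the side farthest from the axis (37 mm). How the high spot lies to the crank arm differs from case to case
- gauge: sliding gauge; origin in its push handle, 85 mm above the worktop; axes as the stand's. The handle is an upright grey plate 30 mm wide (x), 14 mm thick (y), its top at 102 mm height; 31 mm of free space in front of it (+y), then the gauge body 36x44 mm, top at 72 mm height; both stand on a shoe, top at 29 mm. Slides stiffly (8 N plus the plunger's force) up to 85 mm to +y and stays where left. Plastic: do not crush
- plunger (a joint): how far the gauge's sprung plunger is pushed in, m: 0 = fully out, 0.034 = at its inner stop. The spring pushes back with 1.5 N plus 0.15 N per mm. A small black flag on top of the gauge body moves back with it along four dark marks 10 mm apart (flag at the front mark = 0)
- plunger_tip (a point): foremost point of the plunger's round 10 mm steel tip, 50 mm above the worktop, 134 mm ahead (+y) of the gauge's origin when fully out, pointing along +y at the roller's axis. While it bears on the roller it is 19 to 37 mm from the axis, as the roller is turned; at the start it is about 30 to 55 mm short of the roller
- knob: black crank knob, an upright round grip 18 mm in diameter and 40 mm tall (110 to 150 mm above the worktop), spinning freely on the end of the crank arm (arm top at 107 mm), 40 mm from the roller's axis. Origin at its centre. It turns the roller either way without end, needs 2 to 5 N along its circle, and stays where it is left. Light plastic: a light grip is enough; do not crush
- pale_shaker: pale-capped glass shaker, 37 mm across, 69 mm tall, standing on the stand's wooden base beside the roller; origin at the centre of its underside. Not to be disturbed
- dark_shaker: dark-capped glass shaker, 37 mm across, 69 mm tall, behind the stand; origin at the centre of its underside. Not to be disturbed
- onion: red onion, 55 mm across, 65 mm tall, left of the stand; origin at the centre of its underside. Not to be disturbed
- striped_creamer: striped creamer with sachets, 74x93x82 mm, right of the stand; origin at the centre of its underside. Not to be disturbed
- jam_jar: jar with a red lid, 61 mm across, 75 mm tall, behind the stand; origin at the centre of its underside. Not to be disturbed
- glass_jar: glass jar with a white cap, 86 mm across, 77 mm tall, left of the stand; origin at the centre of its underside. Not to be disturbed

How it is judged (in metres and radians):
On the way, in this order (a step that is already met when the one before it is completed fails the run):
1. the gauge is set: the plunger bears on the roller and is pushed in by 5 to 12 mm (value of joint plunger between 0.005 and 0.012 m and y of plunger_tip in the frame of stand above -0.0385 m), for 0.3 s.
2. the roller's high spot is turned to the plunger (y of plunger_tip in the frame of stand below -0.0358 m and value of joint plunger above 0.004 m), for 0.2 s.
At the end, for the whole second after the job is handed in: the roller stands still with its high spot at the plunger: the plunger tip is within about 0.7 mm (some 20 degrees of turn) of the farthest back that the roller can push it (y below -35.8 mm in the stand's frame), and the plunger is pushed in by more than 4 mm (all of step 2 and linear speed of knob below 0.004 m/s); the robot touches nothing.
It fails at once if the plunger is run in to its stop (pushed in more than 32 mm) (value of joint plunger above 0.032 m).
It fails at once if the knob or the gauge is crushed: the fingers press on it with more than 160 N in all (contact force between the fingers and knob above 160 N or contact force between the fingers and gauge above 160 N).
It fails at once if another thing is moved by more than 15 mm (distance of any of pale_shaker, dark_shaker, onion, striped_creamer, jam_jar, glass_jar from where it was at the start of the episode above 0.015 m).
It also fails if it takes over 67 s, if anything falls off the work surface, if the arm or the gripper's body presses on something with over 40 N, if the wrist force passes 120 N, or if a joint passes its speed limit or range.

## Working session

There is one attempt and no reset: what is moved stays moved. The work goes in short steps, Python scripts to look and compute and a shell command to move; the robot and the scene stay as the last step left them, time stands still between calls to the robot, and variables do not carry over. Pictures are saved under pics/ and viewed, at most 10 in all, crops included, and the job is handed in when it is done.

```bash
mkdir -p pics; cat > h.py <<'E'
import numpy as np, cv2
from rig import ctrl
def snap(n,f=None):
    p,d=ctrl.camera(n); c=ctrl.get_calibration(n)
    if f: cv2.imwrite('pics/'+f,p[:,:,::-1])
    return p,d,c
def cloud(d,c):
    v,u=np.mgrid[:d.shape[0],:d.shape[1]]
    P=np.stack([(u-c['cx'])/c['fx']*d,(v-c['cy'])/c['fy']*d,d],-1)
    return (P-np.array(c['t']))@np.array(c['R'])
E
python3 - <<'E'
from h import *
s=ctrl.read_state();print(s['time'],s['eef_pos'],s['eef_rot'],ctrl.pinch_z)
for n in('top','side'):
    p,d,c=snap(n,n+'0.png');W=cloud(d,c)
    for q in('stand','gauge','knob','pale_shaker','plunger'):
        b=ctrl.boxes_of(n,q)[:2]
        for x in b:
            l,t,r,bt=map(int,x['extent']);w=W[t:bt,l:r][d[t:bt,l:r]>0]
            print(n,q,round(x['score'],2),[l,t,r,bt],np.round(W[(t+bt)//2,(l+r)//2],3),'zmax',w[:,2].max().round(3))
a=np.hstack([cv2.imread('pics/top0.png')]);
E
```

```text
0.0 [ 0.27089383 -0.53471476  0.21758829] [[ 8.92104096e-01  4.51829388e-01 -6.96472052e-04]
 [ 4.51829897e-01 -8.92102437e-01  1.72814761e-03]
 [ 1.59503462e-04 -1.85637446e-03 -9.99998264e-01]] 0.0188
top stand 0.74 [199, 182, 315, 244] [0.536 0.07  0.014] zmax 0.154
top gauge 0.97 [250, 199, 298, 220] [0.539 0.021 0.075] zmax 0.105
top knob 0.48 [205, 201, 214, 211] [0.556 0.208 0.038] zmax 0.153
top pale_shaker 0.58 [200, 191, 218, 208] [0.57  0.203 0.079] zmax 0.154
top plunger 0.53 [254, 209, 268, 210] [0.542 0.057 0.054] zmax 0.056
side stand 0.84 [238, 187, 313, 278] [0.537 0.197 0.094] zmax 0.151
side gauge 0.92 [255, 187, 272, 228] [0.553 0.011 0.072] zmax 0.15
side knob 0.47 [267, 208, 274, 227] [0.55  0.199 0.136] zmax 0.151
side pale_shaker 0.78 [252, 235, 268, 266] [0.574 0.223 0.061] zmax 0.083
side plunger 0.56 [267, 283, 312, 341] [0.536 0.452 0.075] zmax 0.079
```

View pics/top0.png

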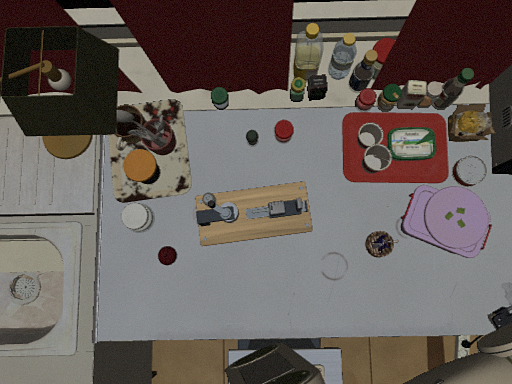

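View pics/side0.png

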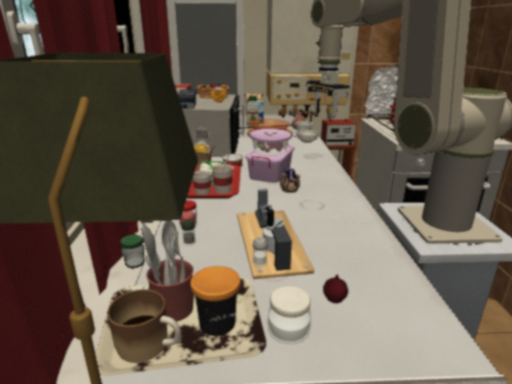

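The stand is at about (200–312, 182–244) in the top view, with the frame at its left (+y) end and the gauge handle near (303, 206). Next I'll crop in and fit heights.

```bash
python3 - <<'E'
from h import *
p,d,c=snap('top');W=cloud(d,c)
cv2.imwrite('pics/c.png',cv2.resize(p[175:250,190:320,::-1],None,fx=6,fy=6,interpolation=cv2.INTER_CUBIC))
A=W[175:250,190:320]; z=A[...,2]
print((z[20:50]*1000).astype(int)[::3,::2].tolist() if 0 else '')
vv,uu=np.mgrid[175:250,190:320]
def cl(lo,hi):
    m=((z>lo)&(z<hi)).astype(np.uint8); n,l,st,ce=cv2.connectedComponentsWithStats(m)
    for i in range(1,n):
        if st[i,4]>5:
            P=A[l==i]; r=cv2.minAreaRect((P[:,:2]*1000).astype(np.float32))
            print((lo,hi),st[i,:].tolist(),P.mean(0).round(4),np.median(P[:,2]).round(4),np.round(r[0],1),np.round(r[1],1),round(r[2],1))
for a in((.112,.17),(.092,.112),(.098,.106),(.066,.08),(.008,.02)):cl(*a)
E
```

```text
(0.112, 0.17) [18, 25, 8, 9, 49] [0.5474 0.1878 0.1439] 0.1481 [548.8 189.2] [17.3 16.6] 84.2
(0.092, 0.112) [107, 23, 6, 11, 55] [ 0.5508 -0.0492  0.1012] 0.1016 [551.4 -49.6] [28.5 13.4] 3.2
(0.092, 0.112) [6, 29, 38, 20, 428] [0.5253 0.1838 0.098 ] 0.0959 [528.7 185.5] [ 44.9 103.7] 6.9
(0.098, 0.106) [107, 23, 6, 11, 45] [ 0.5517 -0.0493  0.1016] 0.1017 [551.6 -49.4] [28.8 13. ] 7.5
(0.098, 0.106) [24, 30, 8, 8, 17] [0.538  0.1757 0.1042] 0.1046 [537.5 174.3] [17.8 15.6] 44.7
(0.098, 0.106) [36, 37, 4, 8, 10] [0.5197 0.1484 0.1016] 0.102 [520.7 148.4] [ 7.4 18.7] 69.8
(0.098, 0.106) [31, 39, 4, 6, 8] [0.5172 0.1634 0.101 ] 0.1002 [517.1 163.8] [ 7.2 11.7] 60.1
(0.066, 0.08) [13, 18, 11, 12, 44] [0.5749 0.2111 0.0766] 0.0768 [576.6 211.3] [22.7 34.7] 60.9
(0.066, 0.08) [22, 21, 3, 6, 10] [0.5728 0.1908 0.075 ] 0.0754 [572.4 190.7] [14.7  5. ] 12.3
(0.066, 0.08) [30, 27, 18, 16, 96] [0.547  0.1419 0.0719] 0.0719 [546.3 142.8] [54.2 28.6] 52.8
(0.066, 0.08) [79, 26, 17, 14, 187] [0.5445 0.0122 0.0718] 0.0715 [544.9  12. ] [35.5 43.6] 6.9
(0.066, 0.08) [35, 44, 10, 3, 16] [0.5103 0.1471 0.0707] 0.0704 [510.2 146. ] [ 4.6 25.1] 7.4
(0.008, 0.02) [9, 6, 114, 65, 3899] [0.531  0.0674 0.0141] 0.0141 [537.1  80.9] [150.6 329.6] 6.6
(0.008, 0.02) [5, 20, 17, 16, 115] [0.5685 0.236  0.0144] 0.0143 [569.7 233.8] [50.7 39.7] 23.2
```

View pics/c.png

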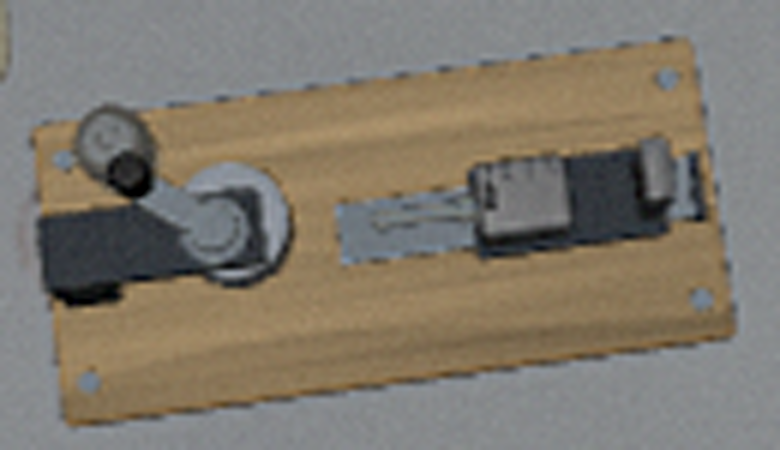

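Measured so far:
- The stand is yawed about 6.5°. The axis is at about (0.5285, 0.1554).
- The handle is at (0.5515, -0.0495), local (-1, -206) mm.
- The knob is 39.4 mm from the axis, at about 52° local.

These agree with the given sizes, so I'll move above the handle.

```bash
python3 -m handwheel '[[36,[0,0,0],1],[36,[0,0,0],1.0],[36,[0.561,-0.747,0],0.03],[36,[0.561,-0.747,0],0],[36,[0.561,-0.747,0],0],[36,[0.561,-0.747,0],0],[36,[0.561,-0.747,0],0],[36,[0.561,-0.747,0],0],[36,[0.561,-0.747,0],0],[36,[0.561,-0.747,0],0],[36,[0.561,-0.747,0],0],[36,[0.561,-0.747,0],0]]' 15
python3 - <<'E'
from h import *
p,d,c=snap('wrist','w1.png');W=cloud(d,c)
# circle fit of roller top from top camera
p,d,c=snap('top');W=cloud(d,c);P=W[175:250,190:320].reshape(-1,3)
ax=np.array([.5285,.1554]);th=np.radians(6.6);R=np.array([[np.cos(th),np.sin(th)],[-np.sin(th),np.cos(th)]])
L=(P[:,:2]-ax)@R.T*1000
m=(abs(P[:,2]-.0725)<.004)&(np.hypot(*L.T)<42);print(m.sum());print(np.c_[L[m],P[m,2]*1000].round(0).astype(int).tolist())
E
```

```text
time: 2.15
eef_pos: [0.5549, -0.0497, 0.2189]
eef_rot: [[0.993, 0.114, 0.001], [0.114, -0.993, -0.0], [0.001, 0.0, -1.0]]
contact_force: [1.3, -0.5, -0.1]
width: 0.359
grasp_force: 0.0
91
[[34, -1, 71], [33, -6, 71], [33, -9, 72], [32, -12, 76], [32, -15, 72], [31, -18, 74], [32, 5, 71], [31, 2, 73], [31, -3, 71], [30, -6, 71], [30, -9, 70], [29, -12, 73], [29, -14, 69], [29, -17, 72], [28, -20, 71], [28, -23, 72], [29, 8, 75], [29, 6, 71], [29, 3, 71], [28, 0, 70], [28, -3, 72], [27, -8, 72], [27, -11, 70], [25, -20, 73], [25, -22, 71], [25, -25, 69], [26, 9, 71], [26, 6, 74], [26, 3, 71], [25, 0, 72], [24, -3, 75], [24, -5, 72], [24, -8, 71], [24, -11, 69], [24, -14, 69], [23, -17, 72], [23, -19, 69], [22, -22, 75], [22, -25, 72], [21, -28, 73], [24, 15, 72], [24, 12, 72], [24, 9, 69], [23, 6, 75], [22, 3, 74], [22, 0, 76], [22, -2, 73], [21, -8, 71], [19, -22, 72], [18, -25, 75], [18, -30, 70], [16, -24, 69], [16, -27, 71], [16, -30, 70], [13, -24, 74], [13, -27, 74], [12, -30, 73], [12, -32, 72], [11, -23, 71], [10, -26, 71], [10, -29, 71], [7, -29, 72], [6, -32, 74], [4, -23, 75], [4, -26, 72], [4, -31, 73], [1, -23, 76], [2, -25, 72], [-1, -22, 71], [-1, -25, 69], [-4, -22, 75], [-4, -25, 72], [-4, -27, 72], [-5, -30, 73], [-6, -21, 72], [-7, -24, 75], [-7, -27, 70], [-7, -30, 71], [-9, -24, 71], [-13, -24, 73], [-15, -23, 71], [-17, -15, 73], [-17, 3, 72], [-18, 0, 75], [-18, -3, 69], [-19, -6, 76], [-19, -8, 69], [-20, -11, 74], [-19, -14, 70], [-21, -2, 69], [-22, -8, 71]]
```

View pics/w1.png

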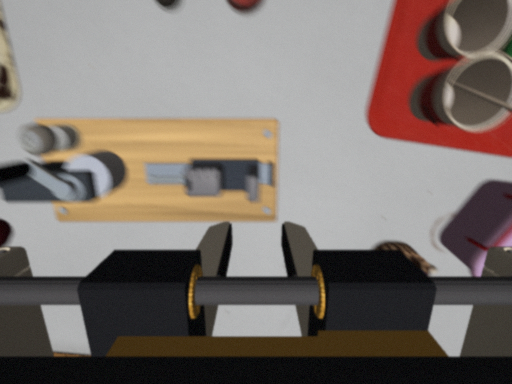

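The wrist view shows the gauge handle near (253, 187), the roller near (95, 178) and the shaker near (45, 137). The roller top fits a centre at about local (7, -5), so the high spot is at about -35° and the knob has to turn roughly -55°. The gauge has to travel about 48 mm. Now I'll descend and grip the handle.

```bash
python3 -m handwheel '[[36,[-0.055,0,0.6],0],[36,[0,0,0.6],0],[36,[0,0,0.6],0],[36,[0,0,0.4],0],[36,[0,0,0.3],0],[36,[0,0,0],0],[0,[0,0,0],0],[0,[0,0,0],0],[0,[0,0,0],0],[0,[0,0,0],0],[0,[0,0,0],0],[0,[0,0,0],0]]' 15
```

```text
time: 3.75
eef_pos: [0.5518, -0.051, 0.0702]
eef_rot: [[0.993, 0.115, 0.002], [0.115, -0.993, 0.001], [0.002, -0.001, -1.0]]
contact_force: [-1.4, 5.2, 4.4]
width: 0.153
grasp_force: 15.0
```

```bash
python3 -m handwheel '[[0,[0,-0.1,0],0],[0,[0,-0.1,0],0],[0,[0,-0.1,0],0],[0,[0,-0.1,0],0],[0,[0,-0.1,0],0],[0,[0,0,0],0],[0,[0,0,0],0]]' 25; python3 -m handwheel '[[0,[0,-0.05,0],0],[0,[0,0,0],0]]';python3 -m handwheel '[[0,[0,-0.05,0],0],[0,[0,0,0],0]]'
python3 -m handwheel '[[0,[0,-0.033,0],0],[0,[0,0,0],0]]'
```

```text
time: 4.62
eef_pos: [0.5485, -0.0229, 0.0701]
eef_rot: [[0.993, 0.114, 0.003], [0.114, -0.993, -0.002], [0.002, 0.002, -1.0]]
contact_force: [0.6, -5.2, 6.7]
width: 0.149
grasp_force: 25.0
time: 4.88
eef_pos: [0.5482, -0.0202, 0.0701]
eef_rot: [[0.993, 0.114, 0.003], [0.114, -0.993, -0.002], [0.003, 0.002, -1.0]]
contact_force: [0.3, -6.0, 5.7]
width: 0.149
grasp_force: 25.0
time: 5.12
eef_pos: [0.5479, -0.0173, 0.0701]
eef_rot: [[0.994, 0.114, 0.003], [0.114, -0.994, -0.002], [0.002, 0.002, -1.0]]
contact_force: [0.1, -7.0, 5.9]
width: 0.152
grasp_force: 25.0
time: 5.38
eef_pos: [0.5477, -0.0154, 0.0701]
eef_rot: [[0.993, 0.114, 0.003], [0.114, -0.994, -0.002], [0.002, 0.002, -1.0]]
contact_force: [-0.1, -6.7, 6.4]
width: 0.149
grasp_force: 25.0
```

```bash
for i in 1 2 3; do python3 -m handwheel '[[0,[0,-0.05,0],0],[0,[0,0,0],0]]' | egrep 'eef_pos|contact'; done
python3 - <<'E'
from h import *
p,d,c=snap('wrist','w2.png')
p,d,c=snap('top');cv2.imwrite('pics/c2.png',cv2.resize(p[190:235,220:310,::-1],None,fx=8,fy=8,interpolation=cv2.INTER_CUBIC))
E
```

```text
eef_pos: [0.5473, -0.0123, 0.0701]
contact_force: [-0.0, -6.6, 5.6]
eef_pos: [0.547, -0.0095, 0.0701]
contact_force: [0.5, -6.9, 6.0]
eef_pos: [0.5467, -0.0067, 0.0701]
contact_force: [0.3, -9.1, 5.9]
```

View pics/w2.png

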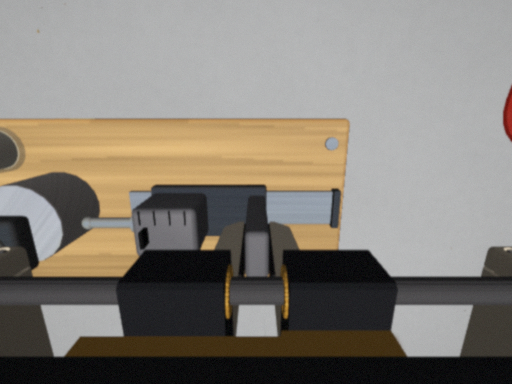

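The wrist view shows the tip at about (85, 223) by the roller and the flag at (143, 237), near the front mark. The force rose about 2 N on the last step, so the tip has just made contact, with perhaps 2–3 mm of push. I'll advance about 5 mm and check the flag.

```bash
for i in 1 2; do python3 -m handwheel '[[0,[0,-0.042,0],0],[0,[0,0,0],0]]' | egrep 'time|eef_pos|contact'; done
python3 - <<'E'
from h import *
p,d,c=snap('wrist','w3.png')
q=cv2.imread('pics/w2.png')
f=lambda a:cv2.resize(a[185:260,60:220],None,fx=5,fy=4,interpolation=cv2.INTER_CUBIC)
o=np.vstack([f(q),f(p[:,:,::-1])]);o=np.clip(o.astype(float)*1.6,0,255);cv2.imwrite('pics/c3.png',o)
E
```

```text
time: 6.48
eef_pos: [0.5464, -0.0044, 0.0701]
contact_force: [0.5, -7.9, 5.7]
time: 6.72
eef_pos: [0.5461, -0.0019, 0.0701]
contact_force: [0.8, -9.0, 6.2][ WARN:0@0.781] global loadsave.cpp:1063 imwrite_ Unsupported depth image for selected encoder is fallbacked to CV_8U.
```

View pics/c3.png

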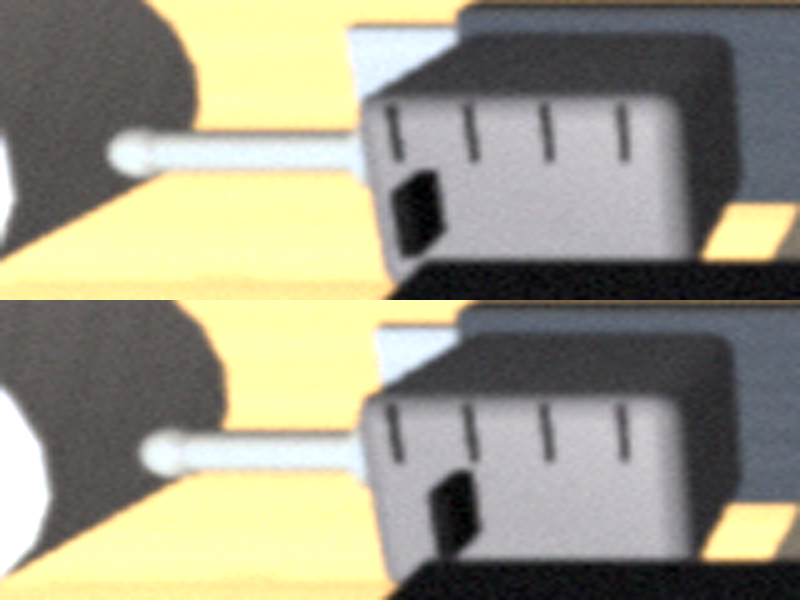

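The flag moved 5 mm with the gauge, so the tip is bearing on the roller and pushed in about 6–8 mm. I'll add 1 mm, hold, release and lift.

```bash
python3 -m handwheel '[[0,[0,-0.017,0],0],[0,[0,0,0],0],[0,[0,0,0],0],[0,[0,0,0],0],[36,[0,0,0],0],[36,[0,0,0],0],[36,[0,0,0],0],[36,[0,0,-0.5],0],[36,[0,0,-0.7],0],[36,[0,0,-0.7],0],[36,[0,0,-0.7],0],[36,[0,0,0],0]]'
python3 - <<'E'
from h import *
p,d,c=snap('wrist','w4.png');W=cloud(d,c)
ax=np.array([.5285,.1554]);th=np.radians(6.6);R=np.array([[np.cos(th),np.sin(th)],[-np.sin(th),np.cos(th)]])
def comp(lo,hi):
    m=((W[...,2]>lo)&(W[...,2]<hi)&(d>0)&(d<.5)).astype(np.uint8);n,l,st,ce=cv2.connectedComponentsWithStats(m)
    for i in range(1,n):
        if st[i,4]>40:
            P=W[l==i];L=(P[:,:2]-ax)@R.T*1000;r=cv2.minAreaRect(L.astype(np.float32));print((lo,hi),st[i].tolist(),np.round(r[0],1),np.round(r[1],1),round(r[2],1),P[:,2].mean().round(4))
comp(.13,.155);comp(.096,.106);comp(.068,.076)
E
```

```text
time: 8.28
eef_pos: [0.547, 0.0009, 0.2292]
eef_rot: [[0.993, 0.115, 0.007], [0.115, -0.993, -0.001], [0.007, 0.001, -1.0]]
contact_force: [0.5, 0.5, -0.2]
width: 0.359
grasp_force: 0.0
(0.13, 0.155) [50, 164, 30, 20, 455] [23.5 29.5] [17.1 16.5] 58.8 0.1431
(0.096, 0.106) [84, 159, 47, 39, 686] [ 8.  12.8] [55.3 21.9] 56.8 0.1039
(0.096, 0.106) [252, 175, 13, 25, 308] [  -1.7 -158.3] [28.3 13.9] 0.3 0.0989
(0.068, 0.076) [487, 0, 25, 61, 172] [ 161.  -417.6] [62.9 20.7] 23.0 0.0696
(0.068, 0.076) [477, 65, 29, 62, 285] [  97.1 -422.8] [66.3 26.1] 4.2 0.072
(0.068, 0.076) [73, 125, 32, 30, 307] [49.6 42.8] [33.7 34.4] 84.5 0.0728
(0.068, 0.076) [115, 154, 44, 42, 744] [ 11.2 -12.9] [54.6 37.6] 47.1 0.0695
(0.068, 0.076) [191, 168, 35, 27, 799] [ -1.6 -96.5] [42.2 33.6] 89.9 0.0695
(0.068, 0.076) [436, 268, 16, 8, 55] [-130.3 -413. ] [ 6.7 18.2] 41.9 0.0718
```

View pics/w4.png

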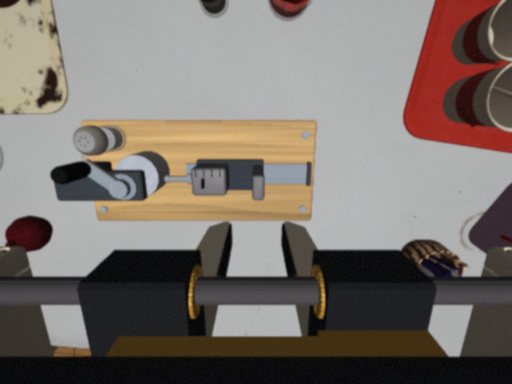

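The handle is at local -158 mm as planned, with the tip bearing on the roller at (165, 179) and the flag behind the front mark. Now the knob.

```bash
python3 -m handwheel '[[40,[0.098,-0.777,0],0],[40,[0.098,-0.777,0],0],[40,[0.098,-0.777,0],0],[40,[0.098,-0.777,0],0],[40,[0,0,0],0],[40,[0,0,0],0]]'

```

```text
time: 9.07
eef_pos: [0.546, 0.1884, 0.223]
eef_rot: [[0.993, 0.115, -0.003], [0.115, -0.993, -0.001], [-0.003, 0.001, -1.0]]
contact_force: [0.5, -0.3, 0.2]
width: 0.4
grasp_force: 0.0
```

```bash
python3 -m handwheel '[[40,[0.05,0,0.6],0],[40,[0,0,0.6],0],[40,[0,0,0.4],0],[40,[0,0,0.17],0],[40,[0,0,0],0],[0,[0,0,0],0],[0,[0,0,0],0],[0,[0,0,0],0],[0,[0,0,0],0],[0,[0,0,0],0],[0,[0,0,0],0]]' 12
```

```text
time: 10.45
eef_pos: [0.5505, 0.1898, 0.1196]
eef_rot: [[0.993, 0.115, 0.002], [0.115, -0.993, 0.001], [0.002, -0.001, -1.0]]
contact_force: [0.1, 2.7, 6.5]
width: 0.186
grasp_force: 12.0
```

```bash
python3 -m handwheel '[[0,[0.047,0.043,0],0],[0,[0.043,0.047,0],0],[0,[0.038,0.051,0],0],[0,[0.035,0.054,0],0],[0,[0.027,0.057,0],0],[0,[0.023,0.06,0],0],[0,[0.016,0.062,0],0],[0,[0.012,0.063,0],0],[0,[0.004,0.064,0],0],[0,[0,0.064,0],0],[0,[0,0,0],0],[0,[0,0,0],0]]' 15
python3 - <<'E'
from h import *
p,d,c=snap('wrist','w5.png')
p,d,c=snap('top','t5.png')
E
```

```text
time: 11.95
eef_pos: [0.5695, 0.1574, 0.1197]
eef_rot: [[0.993, 0.114, 0.003], [0.114, -0.993, 0.0], [0.003, 0.0, -1.0]]
contact_force: [3.4, 1.2, 4.8]
width: 0.187
grasp_force: 15.0
```

View pics/w5.png

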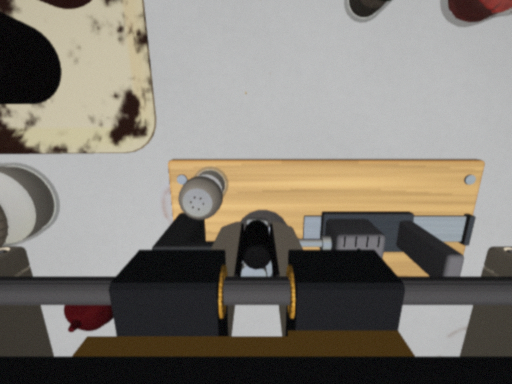

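The fingers hold the knob at about (256, 243), at local angle about -4°. The shaker at (202, 197) is untouched. I'll release, lift clear and measure the roller.

```bash
python3 -m handwheel '[[40,[0,0,0],0],[40,[0,0,0],0],[40,[0,0,0],0],[40,[0,0,-0.4],0],[40,[0,0,-0.6],0],[40,[0,0,-0.9],0],[40,[-0.1,0.9,0],0],[40,[-0.1,0.9,0],0],[40,[-0.1,0.6,0],0],[40,[0,0,0],0],[40,[0,0,0],0]]'
python3 - <<'E'
from h import *
from scipy.optimize import least_squares
ax=np.array([.5285,.1554]);th=np.radians(6.6);R=np.array([[np.cos(th),np.sin(th)],[-np.sin(th),np.cos(th)]])
for n in('wrist','top'):
    p,d,c=snap(n,n+'6.png');W=cloud(d,c);L=(W[...,:2]-ax)@R.T*1000
    m=(abs(W[...,2]-.072)<.006)&(np.hypot(L[...,0],L[...,1])<45)&(d>0)
    P=L[m];h=cv2.convexHull(P.astype(np.float32))[:,0]
    h=h[h[:,1]<-5]
    f=least_squares(lambda q:np.hypot(h[:,0]-q[0],h[:,1]-q[1])-28,[0,-9],loss='soft_l1')
    k=(W[...,2]>.125)&(W[...,2]<.155)&(np.hypot(L[...,0],L[...,1])<60)
    print(n,m.sum(),'roller c',f.x,'min',P.min(0),P.max(0),'knob',cv2.minAreaRect(L[k].astype(np.float32))[:2])
    g=(abs(W[...,2]-.102)<.006)&(abs(L[...,0])<20)&(abs(L[...,1]+158)<20)
    print('handle',cv2.minAreaRect(L[g].astype(np.float32))[:2])
    if n=='wrist':cv2.imwrite('pics/c6.png',cv2.resize(p[130:220,40:300,::-1],None,fx=3,fy=3,interpolation=cv2.INTER_CUBIC))
E
```

```text
time: 13.42
eef_pos: [0.5666, 0.0125, 0.2322]
eef_rot: [[0.993, 0.114, -0.001], [0.114, -0.993, 0.001], [-0.0, -0.001, -1.0]]
contact_force: [-0.0, 0.0, -0.5]
width: 0.405
grasp_force: 0.0
wrist 678 roller c [-1.03503373 -9.33381166] min [-28.15903161 -37.48153527] [26.41682721  3.32845218] knob ((40.06686782836914, -4.591980934143066), (16.585721969604492, 16.99313735961914))
handle ((0.5478239059448242, -158.76052856445312), (28.874696731567383, 13.045995712280273))
top 116 roller c [-2.04193122 -8.05054382] min [-27.90935264 -36.54610224] [23.46922544  8.61241282] knob ((39.07090377807617, -3.6772851943969727), (16.062179565429688, 17.20720672607422))
handle ((0.057534217834472656, -157.42132568359375), (13.838606834411621, 29.007272720336914))
```

View pics/c6.png

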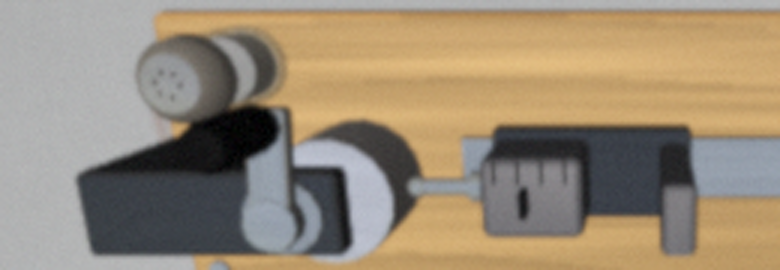

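The wrist and top fits both put the roller centre about 1.5–2 mm off the rail line, so it has overturned by about 10°. That is within tolerance, but I'll turn the knob back about 9° for margin.

```bash
python3 -m handwheel '[[40,[0.11,-0.79,0],0],[40,[0.11,-0.79,0],0],[40,[0.11,-0.79,0],0],[40,[0,0,0],0],[40,[0,0,0],0]]'
```

```text
time: 14.15
eef_pos: [0.5699, 0.1564, 0.2322]
eef_rot: [[0.993, 0.116, -0.0], [0.116, -0.993, -0.0], [-0.0, 0.0, -1.0]]
contact_force: [-0.1, 0.3, 0.4]
width: 0.402
grasp_force: 0.0
```

```bash
python3 -m handwheel '[[40,[0,0,0.8],0],[40,[0,0,0.7],0],[40,[0,0,0.37],0],[40,[0,0,0],0],[0,[0,0,0],0],[0,[0,0,0],0],[0,[0,0,0],0],[0,[0,0,0],0],[0,[0,0,0],0]]' 15; python3 -m handwheel '[[0,[0,-0.035,0],0],[0,[0,-0.035,0],0],[0,[0,-0.035,0],0],[0,[0,0,0],0],[0,[0,0,0],0]]'
```

```text
time: 15.28
eef_pos: [0.5714, 0.156, 0.1221]
eef_rot: [[0.993, 0.114, 0.003], [0.114, -0.993, 0.001], [0.003, -0.0, -1.0]]
contact_force: [-1.0, 0.7, 6.7]
width: 0.189
grasp_force: 15.0
time: 15.9
eef_pos: [0.571, 0.1613, 0.1221]
eef_rot: [[0.993, 0.114, 0.003], [0.114, -0.993, -0.001], [0.003, 0.001, -1.0]]
contact_force: [0.9, -2.8, 6.5]
width: 0.192
grasp_force: 15.0
```

```bash
python3 -m handwheel '[[40,[0,0,0],0],[40,[0,0,0],0],[40,[0,0,0],0],[40,[0,0,-0.4],0],[40,[0,0,-0.6],0],[40,[0,0,-0.9],0],[40,[-0.1,0.9,0],0],[40,[-0.1,0.9,0],0],[40,[-0.1,0.6,0],0],[40,[0,0,0],0],[40,[0,0,0],0]]'
python3 - <<'E'
from h import *
from scipy.optimize import least_squares
ax=np.array([.5285,.1554]);th=np.radians(6.6);R=np.array([[np.cos(th),np.sin(th)],[-np.sin(th),np.cos(th)]])
for n in('wrist','top'):
    p,d,c=snap(n,n+'7.png');W=cloud(d,c);L=(W[...,:2]-ax)@R.T*1000
    m=(abs(W[...,2]-.072)<.006)&(np.hypot(L[...,0],L[...,1])<45)&(d>0)
    h=cv2.convexHull(L[m].astype(np.float32))[:,0]
    h=h[h[:,1]<-5]
    f=least_squares(lambda q:np.hypot(h[:,0]-q[0],h[:,1]-q[1])-28,[0,-9],loss='soft_l1')
    k=(W[...,2]>.125)&(W[...,2]<.155)&(np.hypot(L[...,0],L[...,1])<60)
    g=(abs(W[...,2]-.102)<.006)&(abs(L[...,0])<20)&(abs(L[...,1]+158)<20)
    print(n,'roller c',f.x,'knob',cv2.minAreaRect(L[k].astype(np.float32))[0],'handle',cv2.minAreaRect(L[g].astype(np.float32))[0])
E
```

```text
time: 17.27
eef_pos: [0.568, 0.0173, 0.2341]
eef_rot: [[0.993, 0.114, -0.0], [0.114, -0.993, 0.0], [-0.0, -0.001, -1.0]]
contact_force: [0.4, 0.6, -0.1]
width: 0.403
grasp_force: 0.0
wrist roller c [-0.40865375 -9.55555899] knob (40.56220626831055, -1.572474479675293) handle (0.3203287124633789, -157.8399658203125)
top roller c [-0.48776312 -6.69759456] knob (39.397438049316406, 0.7470159530639648) handle (-0.1524496078491211, -156.69439697265625)
```

The roller centre is now within about 0.7 mm of the rail line (about 5°), and the gripper is clear of everything.

```bash
python3 -c "
from rig import ctrl
print(ctrl.job_done())"
```

```text
the job is handed in; nothing more can be done
None
```

I handed the job in at about 17 s. By my camera estimates the gauge was set with its plunger pushed in about 8 mm, and the roller was left with its high spot within about 5° of the plunger. The hand-in gave no verdict.

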